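Gauge a dowel bore

TASK

Take the depth gauge with the blue knob off its fork rest and gently lower its rod, upright, into the blind bore of the wooden rail held in the bar clamp until the rod bottoms out with the brass stop pushed flat against the wood; keep hold of it there, still, for two seconds. Then draw it out and hang it back in the fork rest by its flange, with the stop left where the bore set it, so that the depth can be read off. Leave the screwdriver, the tin and the offcut where they are.

Things in the scene. Friction and masses are not known exactly. Their poses are not given: they have to be found in the camera images.
- gauge_knob (a point): Centre of the depth gauge's blue round knob, 22 mm across and 52 mm tall: grip it here from above, at any yaw. Below the knob sits a brass flange (its underside 32 mm below this point), then a rod whose tip is 154 mm below this point. At the start the gauge hangs upright in the fork rest by the flange.
- depth_gauge: The whole loose gauge, about 0.2 kg: steel rod 8 mm in diameter, brass flange 32 mm across and 6 mm thick, blue knob on top, sliding brass stop. Origin at the rod's lower tip, z up along the rod.
- gauge_tip (a point): Lower tip of the gauge's rod (8 mm in diameter, end slightly chamfered).
- gauge_flange (a point): Centre of the underside of the gauge's brass flange, 122 mm above the rod's tip.
- stop_face (a point): Centre of the flat underside of the gauge's brass stop, a disc 34 mm across (18 mm tall with its hub) around the rod.
- stop (a joint): Where the stop stands on the rod: length of rod (m) that sticks out below the stop's underside, 0 to 0.085; grows as the stop slides up towards the knob. Held by friction only: it slides when pushed with about 2.5 N and stays where it is left. Starts at 0.005 to 0.012.
- rail: Wooden rail, 150 mm long (its x axis), 60 mm wide and tall, fixed, gripped end to end by a steel bar clamp with black jaws and a red handle (all lower than the rail's top). Origin at bench level under the bore's axis; the rail runs from 45 mm before the bore (-x) to 105 mm beyond it (+x).
- bore_mouth (a point): Centre of the mouth of the blind bore, in the rail's top face, 60 mm above the bench. The bore is vertical, 16 mm in diameter, and 30 to 46 mm deep: the depth differs each time.
- bore_bottom (a point): Centre of the bore's flat, rigid bottom.
- rest_seat (a point): Where the gauge's axis hangs in the fork rest, level with the prongs' top, 150 mm above the bench. Two level steel prongs (12 mm wide, 8 mm thick, 16 mm apart) run along its x axis; the flange rests on both. Their open end, 23 mm from this point, is on the -x side, towards the robot: the rod goes in and out there with the flange lifted clear.
- gauge_rest: The fixed fork rest: foot 14 mm high; two thin posts and a cross bar join the prongs 47 mm behind the gauge's axis (+x). Origin at bench level under the seat. The hanging rod's tip is 28 mm above the bench.
- screwdriver: Bystander: screwdriver with a yellow handle, lying on the bench.
- wax_tin: Bystander: small tin, 52 mm across and 75 mm tall, standing; origin under its centre.
- offcut: Bystander: wooden offcut 120 x 22 x 70 mm standing on edge; origin under its centre.
There are look-alikes about, which are no part of the job. Of the things shaped like the depth_gauge, the steel one is meant. Of the things that look like the gauge_rest, take the one that is farthest from the robot's base at the start.

How it is judged:
On the way:
1. the held gauge stands bottomed in the bore, upright and still, with its stop on the wood, for 1.8 s (z of gauge_tip in the frame of bore_bottom below 0.0015 m and horizontal distance between gauge_tip and bore_bottom below 0.006 m and z of stop_face in the frame of bore_mouth below 0.002 m and angle between depth_gauge's own z axis and vertical below 0.08 rad and linear speed of depth_gauge below 0.01 m/s and contact force between the fingers and depth_gauge above 1 N), for 1.8 s.
At the end, for the whole second after the job is handed in: The gauge hangs upright (within 0.1 rad) and at rest in the fork by its flange, flange underside within 3 mm of the prongs' top and its axis within 16 mm of the seat, released, and its stop still shows the bore's depth to within 1.5 mm (horizontal distance between gauge_flange and rest_seat below 0.016 m and z of gauge_flange in the frame of rest_seat between -0.003 and 0.003 m and angle between depth_gauge's own z axis and vertical below 0.1 rad and linear speed of depth_gauge below 0.03 m/s and ((z of bore_bottom in the frame of bore_mouth between -0.03001 and -0.02799 m and value of joint stop between 0.0265 and 0.0315 m) or (z of bore_bottom in the frame of bore_mouth between -0.03201 and -0.02999 m and value of joint stop between 0.0285 and 0.0335 m) or (z of bore_bottom in the frame of bore_mouth between -0.03401 and -0.03199 m and value of joint stop between 0.0305 and 0.0355 m) or (z of bore_bottom in the frame of bore_mouth between -0.03601 and -0.03399 m and value of joint stop between 0.0325 and 0.0375 m) or (z of bore_bottom in the frame of bore_mouth between -0.03801 and -0.03599 m and value of joint stop between 0.0345 and 0.0395 m) or (z of bore_bottom in the frame of bore_mouth between -0.04001 and -0.03799 m and value of joint stop between 0.0365 and 0.0415 m) or (z of bore_bottom in the frame of bore_mouth between -0.04201 and -0.03999 m and value of joint stop between 0.0385 and 0.0435 m) or (z of bore_bottom in the frame of bore_mouth between -0.04401 and -0.04199 m and value of joint stop between 0.0405 and 0.0455 m) or (z of bore_bottom in the frame of bore_mouth between -0.04601 and -0.04399 m and value of joint stop between 0.0425 and 0.0475 m) or (z of bore_bottom in the frame of bore_mouth between -0.04801 and -0.04599 m and value of joint stop between 0.0445 and 0.0495 m))); the robot touches nothing.
It fails at once if the gauge is rammed into the rail with more than 40 N (contact force between depth_gauge and rail above 40 N).
It fails at once if the screwdriver is moved by more than 20 mm (distance of screwdriver from where it was at the start of the episode above 0.02 m).
It fails at once if the tin is moved by more than 20 mm (distance of wax_tin from where it was at the start of the episode above 0.02 m).
It fails at once if the offcut is moved by more than 20 mm (distance of offcut from where it was at the start of the episode above 0.02 m).
It also fails if it takes over 64 s, if anything falls off the work surface, if the arm or the gripper's body presses on something with over 40 N, if the wrist force passes 120 N, or if a joint passes its speed limit or range.

ROBOT

A 6-joint arm with a two-finger parallel gripper is mounted at the origin on the work surface. World frame = base frame: x ahead of the robot, y to its left, z up, the work surface at z = 0. Lengths are in m, angles in rad, forces in N, time in s.
With the tool pointing down it reaches from about 0.35 to 0.975 m from the base axis. Payload 4.9 kg.
Tool frame: the origin (TCP) lies at the very end of the fingers, on their centre line; the grasp point (between the pads) lies 19 mm behind it; x points along the fingers, y is the direction in which the jaws open and shut, and the axes are right-handed (so a half turn about x gives the same grasp; the last joint's range is limited). The gripper opens to 85 mm and grips with 20 to 120 N. Pads are 22 mm wide; open, the fingers measure 114 mm over their backs; the gripper's body (76 mm by 85 mm) begins 54 mm behind the grasp point. The pads swing forward as they close: fully open they stand 13 mm farther back than shut.
Start: joints at [-1.31, 0.053, 1.613, -0, 1.476, -0.119], TCP at [0.232, -0.58, 0.231] pointing down, gripper open.
Joint ranges: [-3.01, 3.01], [-1.01, 2.22], [0.06, 2.58], [-1.02, 4.17], [0.09, 2.62], [-3.14, 3.14]. Speed limits (rad/s): [2.57, 2.57, 3.14, 3.14, 3.14, 3.14].

INTERFACE

Orientations are given as a unit quaternion [w, x, y, z].
In Python, from plant import manip gives the robot as it stands.
- The arm moves only by the tool play_rows, never from a script. Its argument "plan" is a list of rows, each a list of 5 numbers: the shift along the tool's x, y, z in mm, then the turn about the tool's x in rad, then the closure, from -1 (fully open) to 1 (shut). A call has 1 to 8 rows; each row is the pose to reach, as a shift and turn from the pose commanded when the call began, along the tool's axes at that moment; what a row does not reach only later rows make up. A row lasts 1/8 s, in which the tool goes at most 62.5 mm and 10.7 degrees, less where a joint would pass 70% of its speed; a pose out of reach is approached as far as the arm can. A call with a gripper value outside its range is refused whole. The fingers move at their own pace and stop on an object; the grip force is fixed at half the most. Time passes only in rows, so rows that repeat a pose let the fingers close. It gives the time, the measured TCP pose, the force and the opening at its end, in the units of the state.
- manip.state(): the state, without advancing time (a new reading comes with each control period).
- manip.grab_frame(name): name is "scene" or "top"; returns a dict with "img" (420x560x3 uint8, red, green, blue), "range_z" (420x560 float32, m along the optical axis (not along the pixel's ray), 0 where there is no reading), "fx", "fy", "cx", "cy" (pixels), "origin" and "rotation" of the camera in the world. Camera axes: x right, y up, looking along -z (the intrinsics and any distortion apply to the point x, -y, -z); pixel columns grow to the right and rows downward; lengths in m; the calibration is good to about 2 mm. A picture is of the moment at which its call begins.
- manip.job_done(): hands the job in, once; it reports no verdict.
The state is a dict: "time": time; "joint_pos": joint angles; "joint_vel": joint speeds; "joint_efforts": joint torques, N m; "tool_pos": TCP position; "tool_rot": TCP orientation; "contact_force": force on the tool from outside, world axes, zero at the start; "ft_torque": the same for the moment, N m; "gripper_width": opening from 0.0 (shut) to 1.0 (fully open).
Only numpy, scipy, OpenCV 4.12 (cv2) and the standard library are available. Lean on these libraries where they do the work, as an engineer would, in place of code of your own. Each camera call takes 0.05 s, during which the arm holds its last target. There are 200 camera calls.

## Working session

There is one attempt and no reset: what is moved stays moved. The work goes in short steps, Python scripts to look and compute and a tool call to move; the robot and the scene stay as the last step left them, time stands still between calls to the robot, and variables do not carry over. Pictures are saved under pics/ and viewed, about 8 in all and at most 12, crops included, and the job is handed in when it is done.

Besides the shell and the picture viewer there is one more tool, called after "Request:" by a JSON object that holds its "op" and its "data". play_rows: Moves the arm, as the interface text tells. Its arguments: {"type":"object","properties":{"plan":{"type":"array"}},"required":["plan"]}

```bash
mkdir -p pics; ls
cat > h.py <<'E'
import numpy as np, cv2
from plant import manip
def grab(n): 
    f=manip.grab_frame(n); np.savez('%s.npz'%n,**f); return f
def load(n): return dict(np.load('%s.npz'%n))
def cloud(f):
    h,w=f['range_z'].shape; v,u=np.mgrid[0:h,0:w]; z=f['range_z']
    p=np.stack([(u-f['cx'])/f['fx']*z,-(v-f['cy'])/f['fy']*z,-z],-1)
    return p@np.array(f['rotation']).T+f['origin']
def ray(f,u,v):
    d=np.array([(u-f['cx'])/f['fx'],-(v-f['cy'])/f['fy'],-1.]); return np.array(f['origin']),np.array(f['rotation'])@d
def onz(f,u,v,z):
    o,d=ray(f,u,v); return o+d*(z-o[2])/d[2]
E
python3 - <<'E'
from h import *
for n in('scene','top'):
    f=grab(n); print(n,[k for k in f],f['fx'],f['fy'],f['cx'],f['cy'],f['origin'],np.array(f['rotation']).round(3).tolist())
    cv2.imwrite('pics/%s0.png'%n,f['img'][:,:,::-1])
print(manip.state())
E
```

```text
pics
scene ['img', 'range_z', 'fx', 'fy', 'cx', 'cy', 'origin', 'rotation'] 432.8078941622003 432.8078941622003 280.3058430527201 212.42736459956944 [ 1.25904468 -0.24783872  0.70432156] [0.749, 0.369, 0.251, 0.489]
top ['img', 'range_z', 'fx', 'fy', 'cx', 'cy', 'origin', 'rotation'] 500.1272580742099 500.1272580742099 285.5779389327559 203.8852159980173 [0.39354522 0.0312247  1.21621306] [0.705, 0.049, -0.062, -0.705]
{'time': 0.1, 'joint_pos': array([-1.31000786e+00,  5.33159705e-02,  1.61416130e+00,  1.96073544e-05,
        1.47598487e+00, -1.19001386e-01]), 'joint_vel': array([-0.00013137, -0.00142077, -0.00287711, -0.00057462,  0.00014941,
       -0.00149376]), 'joint_efforts': array([ 2.61885743e-04, -3.94906497e+01, -3.71363068e+01, -1.18144939e-06,
        3.96454110e-03, -4.11947980e-06]), 'tool_pos': array([ 0.23156239, -0.57991659,  0.23016762]), 'tool_rot': array([-0.13280994, -0.69435577, -0.13412953,  0.69443564]), 'contact_force': array([-0.5619634 , -0.3816994 ,  0.13291529]), 'ft_torque': array([0.02160737, 0.01421605, 0.03806938]), 'gripper_width': 1.0002451962751542}
```

```bash
python3 - <<'E'
s=open('h.py').read()
s=s.replace("def grab(n)","from scipy.spatial.transform import Rotation as R\ndef M(q): return R.from_quat(np.roll(q,-1)).as_matrix()\ndef grab(n)",1).replace("np.array(f['rotation'])","M(f['rotation'])")
open('h.py','w').write(s)
E
python3 - <<'E'
from h import *
for n in('scene','top'):
    f=load(n);P=cloud(f); print(n,P[200,::80].round(3).tolist(),P[300,::80].round(3).tolist())
E
```

```text
scene [[0.011, -0.595, -0.001], [0.106, -0.384, -0.001], [0.198, -0.175, -0.003], [0.325, 0.023, 0.021], [0.398, 0.231, 0.007], [0.48, 0.44, -0.002], [0.607, 0.596, 0.035]] [[0.436, -0.563, 0.0], [0.505, -0.404, -0.002], [0.612, -0.246, 0.037], [0.647, -0.089, 0.0], [0.715, 0.067, -0.001], [0.784, 0.222, -0.002], [0.852, 0.377, -0.003]]
top [[0.588, 0.685, 0.036], [0.594, 0.512, -0.002], [0.594, 0.317, 0.0], [0.594, 0.12, 0.004], [0.595, -0.077, -0.001], [0.586, -0.26, 0.059], [0.596, -0.474, 0.001]] [[0.355, 0.673, 0.021], [0.354, 0.498, -0.003], [0.353, 0.308, 0.0], [0.353, 0.118, 0.002], [0.353, -0.074, -0.001], [0.352, -0.266, 0.001], [0.352, -0.46, -0.002]]
```

View pics/scene0.png

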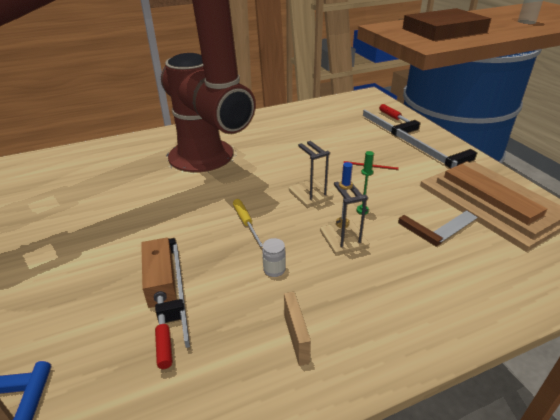

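View pics/top0.png

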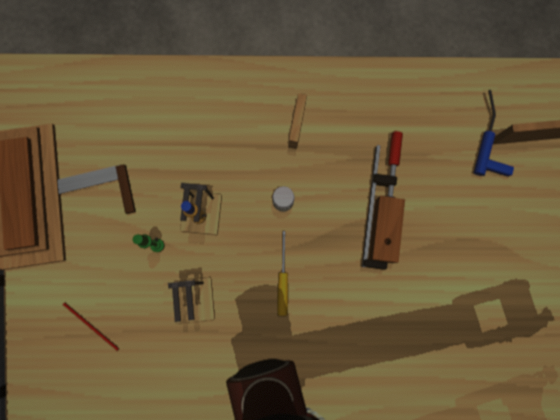

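Candidates for the gauge: the blue-knob steel gauge (scene 347,173; top 187,207) and the green gauge (scene 368,165; top 150,243). For the rest: the fork holding the blue gauge (scene 350,200; top ~195,203) and the empty one nearer the base (scene 318,160; top 185,300). I choose the blue gauge and the farther fork, which holds it. The bore is at top (388,241).

```bash
cat > meas.py <<'E'
from h import *
f=load('top');g=load('scene');P=cloud(f);Q=cloud(g)
def blue(F,box):
    u0,v0,u1,v1=box; hsv=cv2.cvtColor(F['img'],cv2.COLOR_RGB2HSV)
    m=np.zeros(hsv.shape[:2],bool); m[v0:v1,u0:u1]=True
    return m&(cv2.inRange(hsv,(105,130,40),(130,255,255))>0)
m=blue(f,(170,185,215,230)); b=blue(g,(335,150,360,195))
for n,mm,C in(('top',m,P),('scene',b,Q)):
    v,u=np.nonzero(mm);p=C[mm]; print(n,u.mean(),v.mean(),len(u),u.min(),u.max(),v.min(),v.max(),'med',np.median(p,0),'zmax',np.percentile(p[:,2],[5,50,95]))
z=P[m][:,2]; top=m.copy(); top[m]=z>np.percentile(z,95)-.006
v,u=np.nonzero(top); print('knob top px',u.mean(),v.mean(),len(u),'at z .208',onz(f,u.mean(),v.mean(),.208))
v,u=np.nonzero(b); print('scene knob centre at z .182',onz(g,u.mean(),v.mean(),.182))
# bore
gr=cv2.cvtColor(f['img'],cv2.COLOR_RGB2GRAY)
print(gr[233:250,380:398]); 
# rail top
r=(abs(P[...,2]-.06)<.006)&(P[...,1]<-.1)&(P[...,0]<.7)
n,l,st,c=cv2.connectedComponentsWithStats(r.astype(np.uint8)); k=1+st[1:,4].argmax(); 
v,u=np.nonzero(l==k); rect=cv2.minAreaRect(np.stack([u,v],1).astype(np.float32)); bx=cv2.boxPoints(rect)
print('rail',st[k],rect,[onz(f,*q,.06)[:2].round(4).tolist() for q in bx],np.median(P[l==k][:,2]))
# prongs
r=(abs(P[...,2]-.15)<.008)&(P[...,1]>.1); n,l,st,c=cv2.connectedComponentsWithStats(r.astype(np.uint8))
for k in range(1,n):
    if st[k,4]>15: 
        v,u=np.nonzero(l==k);rr=cv2.minAreaRect(np.stack([u,v],1).astype(np.float32)); print('prong',st[k],[onz(f,*q,.15)[:2].round(4).tolist() for q in cv2.boxPoints(rr)],np.median(P[l==k][:,2]))
def crop(F,b,s): return cv2.resize(F['img'][b[1]:b[3],b[0]:b[2],::-1],None,fx=s,fy=s,interpolation=cv2.INTER_CUBIC)
A=crop(f,(135,170,235,250),5); B=crop(g,(300,140,400,260),5)[:,:]; D=crop(f,(355,190,420,270),5)
H=max(A.shape[0],B.shape[0]); B=cv2.resize(B,(333,400))
cv2.imwrite('pics/crop0.png',np.hstack([cv2.resize(A,(400,320)),cv2.resize(B,(267,320)),]))
cv2.imwrite('pics/crop0.png',np.vstack([np.hstack([cv2.resize(A,(400,320)),cv2.resize(B,(267,320))])]))
E
python3 meas.py
```

```text
top 186.21518987341773 205.873417721519 79 182 191 201 211 med [0.54796508 0.21465405 0.20750693] zmax [0.20173839 0.20750693 0.2104491 ]
scene 346.54716981132077 173.1823899371069 159 343 351 163 184 med [0.55477432 0.20808751 0.1888199 ] zmax [0.16250864 0.1888199  0.20751826]
knob top px 185.95774647887325 205.56338028169014 71 at z .208 [0.54871463 0.21494943 0.208     ]
scene knob centre at z .182 [0.54595696 0.21429097 0.182     ]
[[67 68 69 70 68 68 68 70 71 69 67 65 64 62 64 63 68 67]
 [67 67 69 69 69 69 69 71 69 68 65 65 62 62 64 66 68 68]
 [67 69 70 70 68 69 70 70 70 66 63 62 61 63 64 66 68 68]
 [67 70 70 69 69 68 71 68 67 65 64 63 61 63 65 65 68 68]
 [68 69 69 70 69 65 62 58 57 59 62 63 64 62 65 66 66 70]
 [69 70 69 70 64 57 48 46 42 49 55 61 63 64 64 67 67 68]
 [68 69 70 66 57 46 35 32 32 35 47 57 63 64 65 66 69 67]
 [69 71 70 65 52 39 32 29 26 28 37 53 62 64 66 65 68 67]
 [68 70 69 64 49 37 32 29 23 23 33 50 62 65 67 68 68 67]
 [69 69 69 65 52 38 33 24 23 26 36 51 62 63 67 67 67 68]
 [70 70 67 63 56 44 33 29 26 31 44 57 63 66 67 68 69 67]
 [68 69 68 63 59 53 45 39 38 46 
[... 196 characters left out ...]
 [67 64 63 62 64 68 65 67 66 66 67 65 65 67 67 67 68 68]
 [66 65 64 63 65 65 68 67 67 67 66 66 66 67 69 69 68 67]]
rail [ 373  195   32   67 1613] ((388.426025390625, 228.20272827148438), (26.328224182128906, 64.48582458496094), 6.009005546569824) [[0.4476, -0.1896], [0.5979, -0.2098], [0.5914, -0.2715], [0.4412, -0.25]] 0.05926907709157514
prong [180 182  27  40 520] [[0.5276, 0.2438], [0.61, 0.2391], [0.6049, 0.1827], [0.5225, 0.1881]] 0.14996316874759097
prong [142 235   5  10  19] [[0.475, 0.316], [0.4942, 0.3147], [0.4933, 0.3067], [0.4742, 0.3081]] 0.15110234128031785
prong [168 280  27  42 596] [[0.3952, 0.2594], [0.4013, 0.2043], [0.3201, 0.193], [0.3143, 0.2475]] 0.14936791773881242
```

View pics/crop0.png

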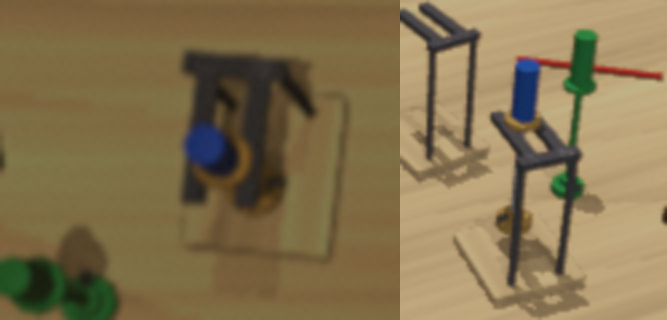

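The crop confirms it: the blue-knob gauge with brass flange hangs in the fork that is farther from the base; the green look-alike stands to its left (crop ~30,285), and the empty fork is nearer the robot. Now the bore and the move geometry.

Run:
```python
from h import *
f=load('top');P=cloud(f)
gr=cv2.cvtColor(f['img'],cv2.COLOR_RGB2GRAY)
m=np.zeros(gr.shape,bool); m[235:247,382:393]=gr[235:247,382:393]<50
v,u=np.nonzero(m); print(len(u),u.mean(),v.mean(),onz(f,u.mean(),v.mean(),.06), 'size px',(16/1000)*f['fx']/1.15)
print((P[235:248,381:395,2]*1000).round().astype(int))
s=manip.state(); T=M(s['tool_rot']); print(T.round(3))
for n,p in(('gauge',[.548,.2146,.0]),('bore',[.489,-.2259,0])):
    print(n,(T.T@(np.array(p)-s['tool_pos'])*1000).round(1))
```

```text
39 387.4102564102564 241.0 [ 0.48888806 -0.22674566  0.06      ] size px 6.958292286249877
[[  59   63   58   61   59   58   58   60   59   58   62   62   61   56]
 [  60   61   56   60   55   64   60   62   58   57   61   67   62   61]
 [  57   54   58   58   58   58   62   57   62   61   59   61   60   59]
 [  60   58   58   53   36   40   41   48   50   64   55   56   58   59]
 [  56   59   59   56   33   27   33   39 1216   55   63   58   62   55]
 [  59   56   57   29   23   33   29   36   42   52   60   60   58   55]
 [  61   65   63   27   32   31   31   35   42   51   57   60   62   60]
 [  59   63   54   58   26   27   31   28   42   52   56   62   63   57]
 [  59   53   60   53   26   33   31   31   44   62   54   59   61   57]
 [  60   62   60   61   60   59   31   62   56   60   59   59   59   61]
 [  60   58   61   61   58   60   58   62   62   63   59   57   59   57]
 [  58   56   61   56   59   61   63   59   60   59   56   58   58   61]
 [  62   58   60   62   63   65   60   57   64   61   58   58   60   59]]
[[-0.     0.371 -0.929]
 [ 0.002 -0.929 -0.371]
 [-1.    -0.002 -0.   ]]
gauge [ 231.5 -620.2 -588.4]
bore [ 230.7 -232.9 -370.3]
```

Request:
{"op": "play_rows", "data": {"plan": [[-60,-40,-35,-0.15,-1],[-60,-80,-75,-0.3,-1],[-60,-120,-113,-0.45,-1],[-60,-160,-150,-0.6,-1],[-60,-200,-190,-0.75,-1],[-60,-240,-228,-0.9,-1],[-60,-280,-265,-1.05,-1],[-60,-320,-304,-1.19,-1]]}}

```text
time: 1.1
tool_pos: [0.3955, -0.1688, 0.2909]
tool_rot: [0.501, 0.499, 0.501, -0.499]
contact_force: [0.6, -0.5, 0.2]
gripper_width: 0.996
```

```bash
cat > go.py <<'E'
from h import *
import sys
def go(p):
    s=manip.state(); T=M(s['tool_rot']); print('tcp',s['tool_pos'].round(4),'t',s['time'],'F',s['contact_force'].round(2),'w',round(s['gripper_width'],3),'axes',T.round(3).tolist(),'q',s['joint_pos'].round(2))
    print('shift mm',(T.T@(np.array(p)-s['tool_pos'])*1000).round(1))
if __name__=='__main__': go([float(a) for a in sys.argv[1:4]])
E
python3 go.py .548 .2146 .29
```

```text
tcp [ 0.3955 -0.1688  0.2909] t 1.1 F [ 0.62 -0.54  0.23] w 0.996 axes [[0.0, 1.0, 0.003], [0.0, 0.003, -1.0], [-1.0, 0.0, -0.0]] q [-0.58 -0.47  1.96  0.    1.65 -0.58]
shift mm [   0.9  153.7 -382.9]
```

Request:
{"op": "play_rows", "data": {"plan": [[0,22,-55,0,-1],[0,44,-110,0,-1],[0,66,-165,0,-1],[0,88,-220,0,-1],[0,110,-275,0,-1],[0,132,-330,0,-1],[0,152,-380,0,-1],[0,152,-380,0,-1]]}}

```text
time: 2.1
tool_pos: [0.5477, 0.2121, 0.2897]
tool_rot: [0.5, 0.498, 0.501, -0.5]
contact_force: [0.8, -0.4, -0.0]
gripper_width: 0.998
```

```bash
python3 go.py .548 .2146 .163
```

```text
tcp [0.5477 0.2121 0.2897] t 2.1 F [ 0.76 -0.43 -0.03] w 0.998 axes [[-0.003, 1.0, 0.003], [-0.0, 0.003, -1.0], [-1.0, -0.003, 0.0]] q [ 0.24 -0.06  1.63  0.    1.58  0.24]
shift mm [126.7   0.6  -2.5]
```

Request:
{"op": "play_rows", "data": {"plan": [[25,0,-2,0,-1],[50,0,-2,0,-1],[75,0,-2,0,-1],[95,0,-2,0,-1],[110,0,-2,0,-1],[120,0,-2,0,-1],[127,0,-2,0,-1],[127,0,-2,0,-1]]}}

```text
time: 3.1
tool_pos: [0.5478, 0.2113, 0.1642]
tool_rot: [-0.5, -0.5, -0.5, 0.5]
contact_force: [-0.3, -0.2, 0.3]
gripper_width: 1.003
```

Run:
```python
from h import *
from go import go
go([.548,.2146,.163])
f=grab('top');g=grab('scene')
a=cv2.resize(f['img'][160:260,130:250,::-1],(480,400),interpolation=cv2.INTER_CUBIC); b=cv2.resize(g['img'][120:270,290:410,::-1],(320,400),interpolation=cv2.INTER_CUBIC)
cv2.imwrite('pics/pre.png',np.hstack([a,b]))
```

```text
tcp [0.5478 0.2113 0.1642] t 3.1 F [-0.32 -0.15  0.34] w 1.003 axes [[-0.0, 1.0, -0.001], [-0.0, -0.001, -1.0], [-1.0, -0.0, 0.0]] q [0.24 0.01 1.77 0.   1.36 0.24]
shift mm [ 1.2  0.2 -3.3]
```

View pics/pre.png

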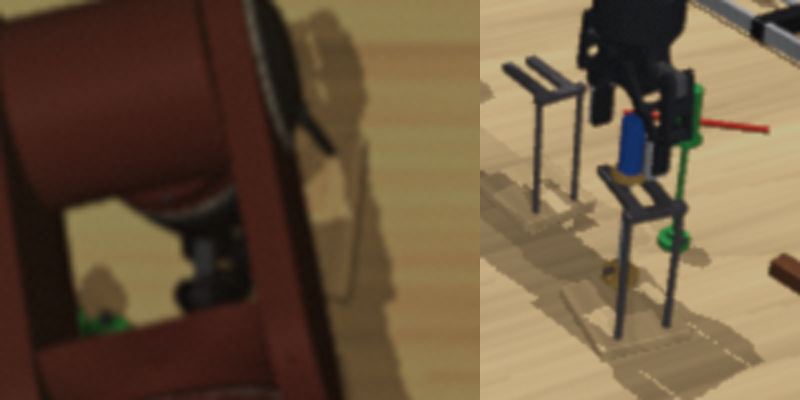

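The fingers straddle the blue knob (right panel ~633,145), clear of the prongs and the green gauge. I'll nudge 3 mm in y and then close.

Request:
{"op": "play_rows", "data": {"plan": [[1,0,-2,0,-1],[1,0,-3,0,-1],[1,0,-3,0,-1]]}}

```text
time: 3.58
tool_pos: [0.5479, 0.2145, 0.1635]
tool_rot: [0.5, 0.5, 0.5, -0.5]
contact_force: [0.0, -0.6, -0.2]
gripper_width: 1.004
```

Request:
{"op": "play_rows", "data": {"plan": [[0,0,0,0,1],[0,0,0,0,1],[0,0,0,0,1],[0,0,0,0,1],[0,0,0,0,1],[0,0,0,0,1],[0,0,0,0,1],[0,0,0,0,1]]}}

```text
time: 4.58
tool_pos: [0.548, 0.2143, 0.1635]
tool_rot: [0.5, 0.5, 0.5, -0.5]
contact_force: [1.7, -0.4, 1.2]
gripper_width: 0.24
```

Request:
{"op": "play_rows", "data": {"plan": [[-3,0,0,0,1],[-6,0,0,0,1],[-10,0,0,0,1],[-14,0,0,0,1],[-14,0,0,0,1],[-14,0,0,0,1]]}}

```text
time: 5.32
tool_pos: [0.5477, 0.2143, 0.1773]
tool_rot: [-0.5, -0.5, -0.5, 0.5]
contact_force: [-0.9, -0.5, -2.2]
gripper_width: 0.24
```

Run:
```python
from h import *
from go import go
go([.493,.218,.177])
g=grab('scene')
cv2.imwrite('pics/lift.png',cv2.resize(g['img'][120:270,290:410,::-1],(480,600),interpolation=cv2.INTER_CUBIC))
```

```text
tcp [0.5477 0.2143 0.1773] t 5.325 F [-0.94 -0.51 -2.24] w 0.24 axes [[-0.0, 1.0, -0.001], [-0.0, -0.001, -1.0], [-1.0, -0.0, 0.0]] q [0.25 0.   1.75 0.   1.38 0.25]
shift mm [  0.3 -54.7  -3.7]
```

View pics/lift.png

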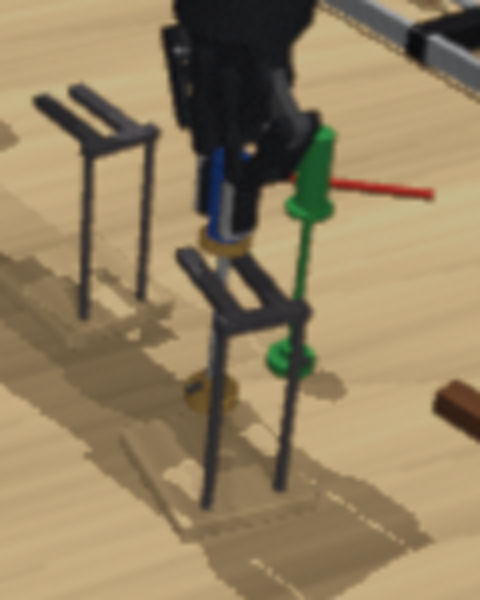

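The gauge is gripped and lifted: flange (225,240) is clear above the prongs, with the rod between them. Next, back out through the open end.

Request:
{"op": "play_rows", "data": {"plan": [[0,-10,-0.6,0,1],[0,-22,-1.3,0,1],[0,-34,-2,0,1],[0,-46,-2.8,0,1],[0,-58,-3.5,0,1],[0,-62,-3.5,0,1],[0,-62,-3.5,0,1]]}}

```text
time: 6.25
tool_pos: [0.4856, 0.2179, 0.1774]
tool_rot: [0.5, 0.5, 0.5, -0.5]
contact_force: [0.2, -0.4, -3.2]
gripper_width: 0.242
```

Request:
{"op": "play_rows", "data": {"plan": [[-20,0,0,0,1],[-45,0,0,0,1],[-70,0,0,0,1],[-90,0,0,0,1],[-100,0,20,0,1],[-105,0,50,0,1],[-105,0,85,0,1],[-105,0,120,0,1]]}}

```text
time: 7.25
tool_pos: [0.4853, 0.0959, 0.2822]
tool_rot: [-0.5, -0.5, -0.5, 0.501]
contact_force: [0.5, -0.1, -1.8]
gripper_width: 0.238
```

```bash
python3 go.py .4889 -.2265 .28
```

```text
tcp [0.4853 0.0959 0.2822] t 7.25 F [ 0.45 -0.13 -1.79] w 0.238 axes [[-0.001, 1.0, -0.001], [-0.001, -0.001, -1.0], [-1.0, -0.001, 0.001]] q [ 0.04 -0.29  1.84 -0.    1.59  0.05]
shift mm [  2.4   4.1 322.4]
```

Request:
{"op": "play_rows", "data": {"plan": [[0,0,45,0,1],[0,0,90,0,1],[0,0,135,0,1],[0,0,180,0,1],[0,0,225,0,1],[0,1,270,0,1],[0,2,305,0,1],[0,4,322,0,1]]}}

```text
time: 8.25
tool_pos: [0.4884, -0.2263, 0.282]
tool_rot: [-0.499, -0.501, -0.499, 0.501]
contact_force: [-0.1, 0.5, -3.3]
gripper_width: 0.241
```

Request:
{"op": "play_rows", "data": {"plan": [[0,0,0,0,1],[15,0,0,0,1],[35,0,0,0,1],[50,0,0,0,1],[60,0,0,0,1],[65,0,0,0,1],[65,0,0,0,1]]}}

```text
time: 9.12
tool_pos: [0.4894, -0.2241, 0.2172]
tool_rot: [-0.5, -0.5, -0.5, 0.5]
contact_force: [0.9, 0.1, -2.5]
gripper_width: 0.246
```

Run:
```python
from h import *
from go import go
go([.4889,-.2265,.195])
f=grab('top');g=grab('scene')
a=cv2.resize(f['img'][180:280,340:440,::-1],(400,400),interpolation=cv2.INTER_CUBIC); b=cv2.resize(g['img'][180:330,100:250,::-1],(400,400),interpolation=cv2.INTER_CUBIC)
cv2.imwrite('pics/over.png',np.hstack([a,b]))
```

```text
tcp [ 0.4894 -0.2241  0.2172] t 9.125 F [ 0.94  0.13 -2.45] w 0.246 axes [[-0.0, 1.0, -0.001], [0.0, -0.001, -1.0], [-1.0, -0.0, -0.0]] q [-0.57 -0.15  1.83  0.    1.46 -0.57]
shift mm [22.2 -0.5  2.4]
```

View pics/over.png

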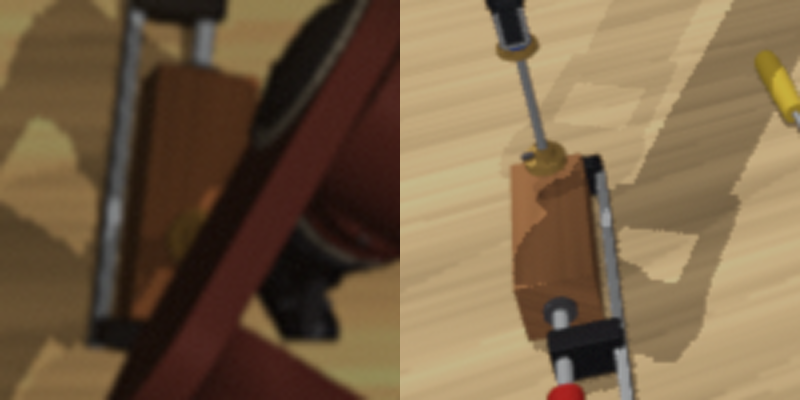

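The rod hangs upright above the rail's bore end in the right panel, stop at (545,157), tip still above the wood. I'll check the alignment in the scene camera against the first image.

Run:
```python
from h import *
g=load('scene'); 
def proj(F,p):
    c=M(F['rotation']).T@(np.array(p)-F['origin']); return F['cx']+F['fx']*c[0]/-c[2], F['cy']-F['fy']*c[1]/-c[2]
im=cv2.imread('pics/scene0.png'); gr=cv2.cvtColor(im,cv2.COLOR_BGR2GRAY)
u,v=proj(g,[.4889,-.2265,.06]); print('bore proj',u,v); u=int(round(u));v=int(round(v))
print(v-5,u-8);print(gr[v-5:v+6,u-8:u+9])
for z in(.15,.135,.12,.105): print('rod',z,np.round(proj(g,[.4894,-.2241,z]),2))
# rod: bright grey pixels low saturation
hsv=cv2.cvtColor(g['img'],cv2.COLOR_RGB2HSV)
for r in range(203,234,3): print(r,[(c,int(hsv[r,c,1]),int(hsv[r,c,2])) for c in range(141,157) if hsv[r,c,1]<75])
```

```text
bore proj 156.43540447283112 251.43051847936528
246 148
[[113 112 111 111 111 112 112 112 112 110 108 107 110 112 114 115 116]
 [112 111 110 111 111 112 112 112 111 110 108 108 110 112 115 115 114]
 [112 111 110 110 111 111 111 111 110 110 107 108 112 115 115 115 115]
 [111 110 110 110 110 109 106 105 105 104 105 108 113 116 116 115 115]
 [111 110 110 109 105  97  82  84  81  84  93 105 114 117 115 114 114]
 [111 110 109 103  84  68  67  69  70  70  79 100 114 117 115 115 114]
 [111 110 107  96  67  59  64  67  68  71  81 101 115 117 116 115 113]
 [111 109 106  92  64  60  65  69  75  81  97 111 116 116 116 114 114]
 [110 109 108 102  87  74  76  83  95 101 112 113 116 116 116 113 113]
 [110 109 109 107 107 106 107 110 114 117 115 113 115 117 115 114 113]
 [111 109 108 108 108 109 111 115 117 117 115 113 115 116 116 114 113]]
rod 0.15 [149.61 219.35]
rod 0.135 [151.   224.93]
rod 0.12 [152.37 230.4 ]
rod 0.105 [153.7  235.77]
203 [(144, 27, 103), (145, 11, 95), (146, 26, 99)]
206 [(144, 62, 143), (145, 10, 102), (146, 3, 94), (147, 38, 108)]
209 [(145, 41, 118), (146, 5, 97), (147, 0, 93), (148, 52, 118)]
212 [(146, 28, 110), (147, 5, 96), (148, 8, 93), (149, 70, 131)]
215 [(147, 15, 103), (148, 5, 96), (149, 21, 98)]
218 [(147, 65, 141), (148, 8, 101), (149, 3, 94), (150, 38, 106)]
221 [(148, 51, 125), (149, 3, 98), (150, 0, 91), (151, 48, 107)]
224 [(149, 30, 111), (150, 3, 96), (151, 6, 91), (152, 66, 119)]
227 [(149, 72, 141), (150, 10, 101), (151, 3, 94), (152, 30, 103)]
230 [(150, 64, 135), (151, 8, 100), (152, 3, 94), (153, 37, 104)]
233 [(151, 45, 107), (152, 3, 96), (153, 6, 91), (154, 30, 86)]
```

Run:
```python
from h import *
g=load('scene')
print('bore',onz(g,155.2,251.6,.06))
# lateral: rod line px col vs the rod line that would stand over bore
b=onz(g,155.2,251.6,.06)
def proj(F,p):
    c=M(F['rotation']).T@(np.array(p)-F['origin']); return F['cx']+F['fx']*c[0]/-c[2], F['cy']-F['fy']*c[1]/-c[2]
for z in(.13,.12):
    print(proj(g,[b[0],b[1],z]), proj(g,[b[0],b[1]+.003,z]), proj(g,[b[0]+.003,b[1],z]))
```

```text
bore [ 0.48833306 -0.22912329  0.06      ]
(np.float64(148.9832316864261), np.float64(227.08972845281224)) (np.float64(150.41059438111765), np.float64(226.72415769139346)) (np.float64(149.22615301668853), np.float64(227.90144227502645))
(np.float64(149.90600516734295), np.float64(230.72786123386382)) (np.float64(151.32317310645033), np.float64(230.36104375915755)) (np.float64(150.14955200282853), np.float64(231.54299339482975))
```

Request:
{"op": "play_rows", "data": {"plan": [[0,0,2,0,1],[0,-0.5,3.4,0,1],[5,-0.5,3.4,0,1],[10,-0.5,3.4,0,1],[15,-0.5,3.4,0,1],[15,-0.5,3.4,0,1]]}}

```text
time: 9.98
tool_pos: [0.4884, -0.2273, 0.2013]
tool_rot: [-0.499, -0.5, -0.5, 0.5]
contact_force: [0.1, 0.5, -2.5]
gripper_width: 0.242
```

Run:
```python
from h import *
from go import go
go([.4885,-.2275,.195])
f=grab('top');g=grab('scene')
hsv=cv2.cvtColor(g['img'],cv2.COLOR_RGB2HSV)
for r in range(215,243,3): print(r,[(c,int(hsv[r,c,1]),int(hsv[r,c,2])) for c in range(141,160) if hsv[r,c,1]<75])
a=cv2.resize(f['img'][215:265,360:410,::-1],(400,400),interpolation=cv2.INTER_CUBIC); b=cv2.resize(g['img'][215:275,125:185,::-1],(400,400),interpolation=cv2.INTER_CUBIC)
cv2.imwrite('pics/over2.png',np.hstack([a,b]))
```

```text
tcp [ 0.4884 -0.2273  0.2013] t 9.975 F [ 0.14  0.5  -2.53] w 0.242 axes [[-0.001, 1.0, -0.001], [0.001, -0.001, -1.0], [-1.0, -0.001, -0.001]] q [-0.57 -0.13  1.84  0.    1.43 -0.57]
shift mm [6.3 0.1 0.2]
215 [(145, 41, 119), (146, 3, 97), (147, 8, 95), (148, 68, 131)]
218 [(146, 19, 106), (147, 5, 96), (148, 11, 94), (149, 74, 135)]
221 [(146, 73, 146), (147, 13, 102), (148, 3, 95), (149, 30, 103)]
224 [(147, 62, 135), (148, 8, 100), (149, 3, 93), (150, 35, 101)]
227 [(148, 36, 114), (149, 3, 96), (150, 3, 93), (151, 64, 123)]
230 [(149, 30, 112), (150, 5, 96), (151, 8, 92), (152, 74, 127)]
233 [(149, 70, 138), (150, 10, 101), (151, 0, 95), (152, 28, 100)]
236 [(150, 63, 138), (151, 8, 101), (152, 3, 94), (153, 42, 108)]
239 [(151, 45, 107), (152, 0, 97), (153, 3, 91), (154, 38, 88)]
242 []
```

View pics/over2.png

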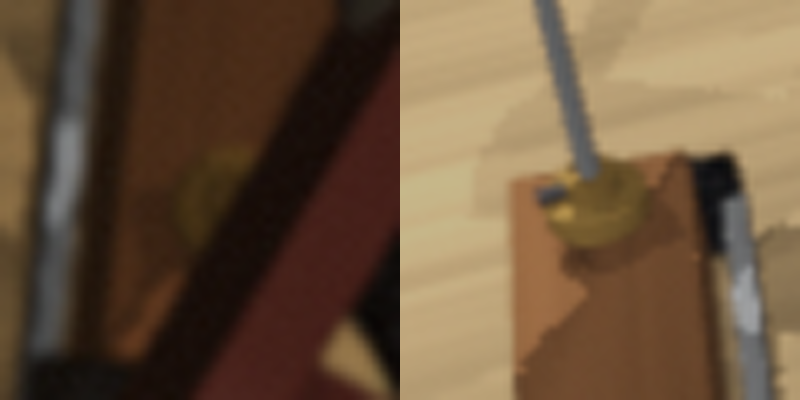

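The stop (right panel ~597,210) sits centred just above the bore end of the rail, with the rod within about 1.5 mm of the bore line. Descending slowly with force checks.

Request:
{"op": "play_rows", "data": {"plan": [[1,0,0.4,0,1],[2,0,0.4,0,1],[3,0,0.4,0,1],[4,0,0.4,0,1],[5,0,0.4,0,1],[6,0,0.4,0,1],[7,0,0.4,0,1],[7,0,0.4,0,1]]}}

```text
time: 11.08
tool_pos: [0.4888, -0.2279, 0.1952]
tool_rot: [-0.5, -0.5, -0.5, 0.5]
contact_force: [0.7, -0.1, -1.8]
gripper_width: 0.244
```

Request:
{"op": "play_rows", "data": {"plan": [[0.5,0,0,0,1],[1,0,0,0,1],[1.5,0,0,0,1],[2,0,0,0,1],[2.5,0,0,0,1],[3,0,0,0,1],[3,0,0,0,1]]}}

```text
time: 11.95
tool_pos: [0.4888, -0.2279, 0.1922]
tool_rot: [-0.5, -0.5, -0.5, 0.5]
contact_force: [0.7, 0.2, -2.6]
gripper_width: 0.245
```

Request:
{"op": "play_rows", "data": {"plan": [[0.5,0,0,0,1],[1,0,0,0,1],[1.5,0,0,0,1],[2,0,0,0,1],[2.5,0,0,0,1],[3,0,0,0,1],[3,0,0,0,1]]}}

```text
time: 12.82
tool_pos: [0.4888, -0.2279, 0.1892]
tool_rot: [-0.5, -0.5, -0.5, 0.5]
contact_force: [-0.6, -0.5, -3.0]
gripper_width: 0.24
```

Request:
{"op": "play_rows", "data": {"plan": [[0.7,0,0,0,1],[1.4,0,0,0,1],[2.1,0,0,0,1],[2.8,0,0,0,1],[3.5,0,0,0,1],[4.2,0,0,0,1],[5,0,0,0,1],[5,0,0,0,1]]}}

```text
time: 13.82
tool_pos: [0.4889, -0.228, 0.1843]
tool_rot: [0.5, 0.5, 0.5, -0.5]
contact_force: [-0.3, 0.3, -0.1]
gripper_width: 0.241
```

Request:
{"op": "play_rows", "data": {"plan": [[1.2,0,0,0,1],[2.4,0,0,0,1],[3.6,0,0,0,1],[4.8,0,0,0,1],[6,0,0,0,1],[7.2,0,0,0,1],[8.4,0,0,0,1],[9.6,0,0,0,1]]}}

```text
time: 14.82
tool_pos: [0.4889, -0.228, 0.1747]
tool_rot: [0.5, 0.5, 0.5, -0.5]
contact_force: [1.1, -1.2, -0.4]
gripper_width: 0.238
```

Request:
{"op": "play_rows", "data": {"plan": [[0.6,0,0,0,1],[1.2,0,0,0,1],[1.8,0,0,0,1],[2.4,0,0,0,1],[3,0,0,0,1],[3,0,0,0,1]]}}

```text
time: 15.58
tool_pos: [0.4889, -0.2279, 0.1716]
tool_rot: [0.5, 0.5, 0.5, -0.5]
contact_force: [1.7, -0.9, 1.5]
gripper_width: 0.241
```

Request:
{"op": "play_rows", "data": {"plan": [[0.5,0,0,0,1],[1,0,0,0,1],[1.5,0,0,0,1],[2,0,0,0,1],[2.5,0,0,0,1],[3,0,0,0,1],[3,0,0,0,1]]}}

```text
time: 16.45
tool_pos: [0.4888, -0.2279, 0.1686]
tool_rot: [0.5, 0.5, 0.5, -0.5]
contact_force: [0.3, 0.0, 1.0]
gripper_width: 0.243
```

Request:
{"op": "play_rows", "data": {"plan": [[0.5,0,0,0,1],[1,0,0,0,1],[1.5,0,0,0,1],[2,0,0,0,1],[2,0,0,0,1]]}}

```text
time: 17.08
tool_pos: [0.4889, -0.228, 0.1666]
tool_rot: [0.5, 0.5, 0.5, -0.5]
contact_force: [1.0, -0.0, -0.3]
gripper_width: 0.247
```

Request:
{"op": "play_rows", "data": {"plan": [[0.4,0,0,0,1],[0.8,0,0,0,1],[1.2,0,0,0,1],[1.2,0,0,0,1]]}}

```text
time: 17.58
tool_pos: [0.4888, -0.2279, 0.1654]
tool_rot: [0.5, 0.5, 0.5, -0.5]
contact_force: [0.6, -0.7, 1.0]
gripper_width: 0.242
```

Request:
{"op": "play_rows", "data": {"plan": [[0.4,0,0,0,1],[0.8,0,0,0,1],[1.2,0,0,0,1],[1.2,0,0,0,1]]}}

```text
time: 18.08
tool_pos: [0.4889, -0.2281, 0.165]
tool_rot: [-0.5, -0.5, -0.5, 0.5]
contact_force: [-0.4, 1.3, 5.0]
gripper_width: 0.242
```

Request:
{"op": "play_rows", "data": {"plan": [[0.3,0,0,0,1],[0.6,0,0,0,1],[0.6,0,0,0,1],[0.6,0,0,0,1]]}}

```text
time: 18.58
tool_pos: [0.489, -0.2282, 0.1649]
tool_rot: [-0.5, -0.5, -0.5, 0.5]
contact_force: [-0.8, 1.1, 7.9]
gripper_width: 0.241
```

Bottomed: force rising while z stays at 0.165 (tip ≈ 0.030, which agrees with the range reading in the bore). Holding.

Request:
{"op": "play_rows", "data": {"plan": [[0,0,0,0,1],[0,0,0,0,1],[0,0,0,0,1],[0,0,0,0,1],[0,0,0,0,1],[0,0,0,0,1],[0,0,0,0,1],[0,0,0,0,1]]}}

```text
time: 19.58
tool_pos: [0.4891, -0.2282, 0.1649]
tool_rot: [-0.5, -0.5, -0.5, 0.5]
contact_force: [-1.5, -0.0, 6.2]
gripper_width: 0.242
```

Request:
{"op": "play_rows", "data": {"plan": [[0,0,0,0,1],[0,0,0,0,1],[0,0,0,0,1],[0,0,0,0,1],[0,0,0,0,1],[0,0,0,0,1],[0,0,0,0,1],[0,0,0,0,1]]}}

```text
time: 20.58
tool_pos: [0.4891, -0.2282, 0.1649]
tool_rot: [-0.5, -0.5, -0.499, 0.5]
contact_force: [-1.9, 0.8, 6.9]
gripper_width: 0.245
```

Request:
{"op": "play_rows", "data": {"plan": [[0,0,0,0,1],[0,0,0,0,1],[0,0,0,0,1],[0,0,0,0,1],[0,0,0,0,1],[0,0,0,0,1]]}}

```text
time: 21.32
tool_pos: [0.489, -0.2282, 0.1649]
tool_rot: [-0.5, -0.5, -0.499, 0.5]
contact_force: [-1.6, 0.5, 7.5]
gripper_width: 0.243
```

Run:
```python
from h import *
from go import go
go([.4885,-.2275,.195])
g=grab('scene')
cv2.imwrite('pics/bottom.png',cv2.resize(g['img'][195:275,115:195,::-1],(480,480),interpolation=cv2.INTER_CUBIC))
```

```text
tcp [ 0.489  -0.2282  0.1649] t 21.325 F [-1.6   0.48  7.47] w 0.243 axes [[0.0, 1.0, -0.001], [-0.001, -0.001, -1.0], [-1.0, 0.0, 0.001]] q [-0.57 -0.1   1.88 -0.    1.37 -0.57]
shift mm [-30.1  -0.5  -0.7]
```

View pics/bottom.png

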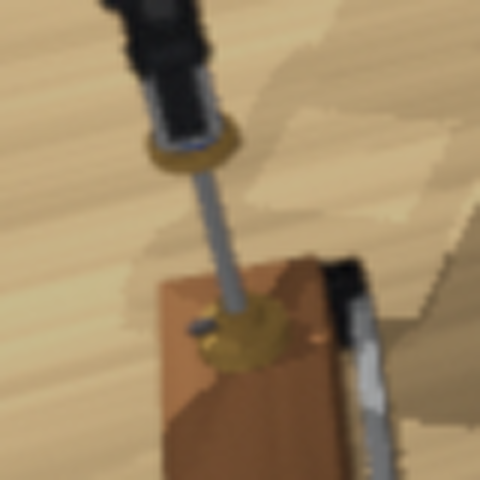

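The stop (240,335) is flat on the wood and the rod is upright in the bore. Drawing out.

Request:
{"op": "play_rows", "data": {"plan": [[-2,0,0,0,1],[-7,0,0,0,1],[-15,0,0,0,1],[-25,0,0,0,1],[-40,0,0,0,1],[-60,0,0,0,1],[-85,0,0,0,1],[-110,0,0,0,1]]}}

```text
time: 22.38
tool_pos: [0.489, -0.228, 0.2761]
tool_rot: [0.5, 0.5, 0.499, -0.5]
contact_force: [0.4, 0.1, -2.3]
gripper_width: 0.24
```

Request:
{"op": "play_rows", "data": {"plan": [[-5,0,-30,0,1],[-5,0,-80,0,1],[-5,0,-130,0,1],[-5,0,-180,0,1],[-5,0,-230,0,1],[-5,-1,-280,0,1],[-5,-2,-330,0,1],[-5,-4,-370,0,1]]}}

```text
time: 23.38
tool_pos: [0.4852, 0.144, 0.2805]
tool_rot: [0.5, 0.501, 0.5, -0.499]
contact_force: [0.9, 0.2, -2.8]
gripper_width: 0.241
```

```bash
python3 go.py .486 .2182 .28
```

```text
tcp [0.4852 0.144  0.2805] t 23.375 F [ 0.88  0.19 -2.78] w 0.241 axes [[0.002, 1.0, -0.0], [0.0, -0.0, -1.0], [-1.0, 0.002, -0.0]] q [ 0.14 -0.26  1.82  0.    1.58  0.14]
shift mm [  0.5   0.8 -74.2]
```

Request:
{"op": "play_rows", "data": {"plan": [[0,0,-30,0,1],[0,0,-60,0,1],[0,0.5,-74,0,1],[0,0.5,-74,0,1],[20,0.5,-74,0,1],[50,0.5,-74,0,1],[80,0.5,-74,0,1],[103,0.5,-74,0,1]]}}

```text
time: 24.38
tool_pos: [0.4847, 0.2145, 0.1725]
tool_rot: [-0.499, -0.5, -0.5, 0.502]
contact_force: [-0.8, 1.0, -3.0]
gripper_width: 0.243
```

Run:
```python
from h import *
from go import go
go([.548,.2143,.1775])
g=grab('scene')
cv2.imwrite('pics/back.png',cv2.resize(g['img'][120:270,290:410,::-1],(480,600),interpolation=cv2.INTER_CUBIC))
```

```text
tcp [0.4847 0.2145 0.1725] t 24.375 F [-0.75  1.   -2.97] w 0.243 axes [[-0.003, 1.0, -0.003], [-0.001, -0.003, -1.0], [-1.0, -0.003, 0.001]] q [ 0.28 -0.13  1.89 -0.    1.38  0.28]
shift mm [-5.2 63.3  0. ]
```

View pics/back.png

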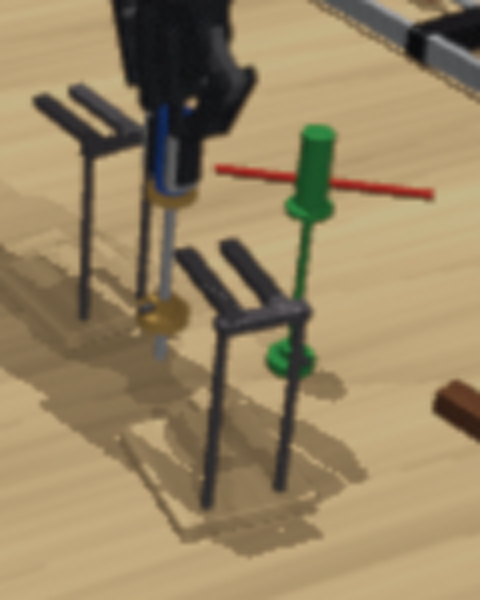

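The stop has slid up the rod to (162,312); the gauge is upright in front of the fork's open end. Settling height and y before going in.

Request:
{"op": "play_rows", "data": {"plan": [[-3,0,-2,0,1],[-5,0,-3.5,0,1],[-5,0,-3.5,0,1],[-5,0,-3.5,0,1]]}}

```text
time: 24.92
tool_pos: [0.4862, 0.2197, 0.1817]
tool_rot: [0.5, 0.501, 0.499, -0.5]
contact_force: [0.1, -0.3, -1.9]
gripper_width: 0.239
```

```bash
python3 go.py .548 .2143 .1775
```

```text
tcp [0.4862 0.2197 0.1817] t 24.925 F [ 0.1  -0.27 -1.9 ] w 0.239 axes [[0.002, 1.0, -0.001], [0.0, -0.001, -1.0], [-1.0, 0.002, -0.0]] q [ 0.28 -0.13  1.88 -0.    1.4   0.29]
shift mm [ 4.3 61.7  5.4]
```

Request:
{"op": "play_rows", "data": {"plan": [[2,0,1.5,0,1],[4,6,1.9,0,1],[4,18,2.6,0,1],[4,30,3.4,0,1],[4,42,4.1,0,1],[4,54,4.9,0,1],[4,61.5,5.4,0,1],[4,61.5,5.4,0,1]]}}

```text
time: 25.92
tool_pos: [0.5477, 0.214, 0.1766]
tool_rot: [-0.5, -0.5, -0.5, 0.5]
contact_force: [0.0, 1.0, -2.3]
gripper_width: 0.244
```

Request:
{"op": "play_rows", "data": {"plan": [[3,0,0,0,1],[6,0,0,0,1],[8,0,0,0,1],[10,0,0,0,1],[11,0,0,0,1],[11,0,0,0,1]]}}

```text
time: 26.68
tool_pos: [0.5473, 0.2141, 0.1657]
tool_rot: [-0.5, -0.5, -0.5, 0.5]
contact_force: [-0.2, -0.5, -2.2]
gripper_width: 0.239
```

Now feel for seating in small steps (expected near TCP z 0.163).

Request:
{"op": "play_rows", "data": {"plan": [[0.5,0,0,0,1],[1,0,0,0,1],[1.5,0,0,0,1],[2,0,0,0,1],[2,0,0,0,1]]}}

```text
time: 27.3
tool_pos: [0.5472, 0.2141, 0.1636]
tool_rot: [-0.5, -0.5, -0.5, 0.5]
contact_force: [0.4, 0.8, -1.9]
gripper_width: 0.243
```

Request:
{"op": "play_rows", "data": {"plan": [[0.4,0,0,0,1],[0.8,0,0,0,1],[1,0,0,0,1],[1,0,0,0,1]]}}

```text
time: 27.8
tool_pos: [0.5474, 0.2141, 0.1635]
tool_rot: [0.5, 0.5, 0.5, -0.5]
contact_force: [-3.2, -0.3, 4.2]
gripper_width: 0.24
```

Seated (fz +4). Opening.

Request:
{"op": "play_rows", "data": {"plan": [[-0.6,0,0,0,1],[-0.6,0,0,0,0.2],[-0.6,0,0,0,-0.3],[-0.6,0,0,0,-1],[-0.6,0,0,0,-1],[-0.6,0,0,0,-1],[-0.6,0,0,0,-1],[-0.6,0,0,0,-1]]}}

```text
time: 28.8
tool_pos: [0.5473, 0.2141, 0.1633]
tool_rot: [0.5, 0.5, 0.5, -0.5]
contact_force: [0.1, 1.3, -0.1]
gripper_width: 1.0
```

Request:
{"op": "play_rows", "data": {"plan": [[-5,0,0,0,-1],[-15,0,0,0,-1],[-30,0,0,0,-1],[-55,0,0,0,-1],[-85,0,0,0,-1],[-115,0,0,0,-1],[-135,0,0,0,-1],[-135,0,0,0,-1]]}}

```text
time: 29.8
tool_pos: [0.5482, 0.2144, 0.3011]
tool_rot: [0.501, 0.502, 0.499, -0.499]
contact_force: [-0.8, 0.4, -0.6]
gripper_width: 0.995
```

Request:
{"op": "play_rows", "data": {"plan": [[0,0,40,0,-1],[0,0,90,0,-1],[0,0,140,0,-1],[0,0,190,0,-1],[0,0,220,0,-1],[0,0,220,0,-1],[0,0,220,0,-1]]}}

```text
time: 30.68
tool_pos: [0.5467, -0.0053, 0.2972]
tool_rot: [-0.499, -0.5, -0.5, 0.5]
contact_force: [0.9, 1.3, -0.6]
gripper_width: 0.999
```

Run:
```python
from h import *
from go import go
go([0.5,0,.3])
g=grab('scene');f=grab('top')
a=cv2.resize(f['img'][165:265,130:250,::-1],(400,333),interpolation=cv2.INTER_CUBIC); b=cv2.resize(g['img'][120:270,290:410,::-1],(400,500),interpolation=cv2.INTER_CUBIC)
cv2.imwrite('pics/end.png',np.hstack([np.vstack([a,np.zeros((167,400,3),np.uint8)]),b]))
P=cloud(f);hsv=cv2.cvtColor(f['img'],cv2.COLOR_RGB2HSV); m=np.zeros(hsv.shape[:2],bool); m[185:230,170:215]=True; m&=cv2.inRange(hsv,(105,130,40),(130,255,255))>0
p=P[m]; v,u=np.nonzero(m); print('knob',u.mean(),v.mean(),len(u),np.median(p,0),onz(f,u.mean(),v.mean(),.208))
```

```text
tcp [ 0.5467 -0.0053  0.2972] t 30.675 F [ 0.89  1.29 -0.57] w 0.999 axes [[-0.002, 1.0, -0.001], [0.001, -0.001, -1.0], [-1.0, -0.002, -0.001]] q [-0.15 -0.16  1.71  0.    1.6  -0.15]
shift mm [ -2.7 -46.7  -5.3]
knob 186.14864864864865 206.36486486486487 74 [0.54767197 0.21471805 0.20750178] [0.54706738 0.21451429 0.208     ]
```

View pics/end.png

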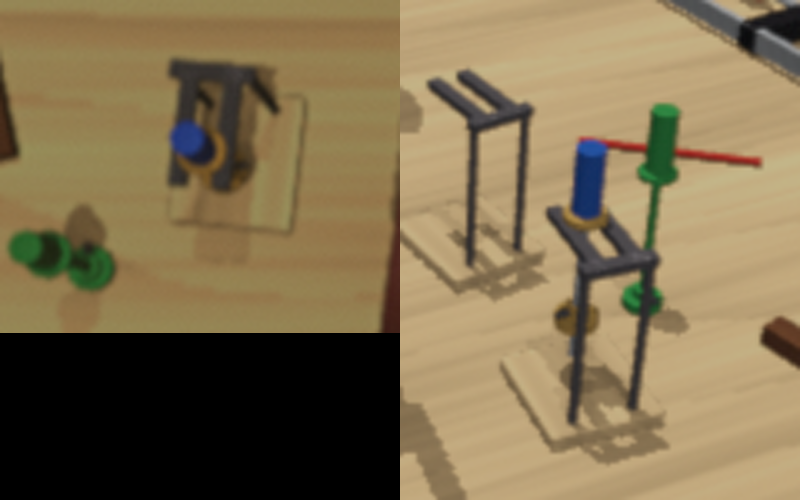

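The gauge hangs upright by its flange in the far fork (right panel: knob 590,180, raised stop 577,317 with the rod showing below it). The knob is within 2 mm of where it started, and the arm is clear. Handing in.

```bash
python3 -c "
from plant import manip
print(manip.job_done())"
```

```text
the job is handed in; nothing more can be done
None
```

I took the blue-knob steel gauge off the far fork, lowered it slowly into the bore until it bottomed, and held it there for about 2.7 s. I then drew it out, hung it back in the same fork, moved the arm clear and handed the job in at about 31 s. No verdict came back.

- **Bore:** The downward force rose to about 8 N (about 10 N with the gauge's weight) while the height stayed put. That puts the rod tip at about 0.030 m, so the bore is about 30 mm deep. The rough top-camera range reading of the bore floor was also about 0.03 m. The picture showed the stop flat on the wood and the rod upright.
- **Hanging:** The final picture shows the gauge upright in the fork. The knob is within about 2 mm of its starting position at the same height, with the stop raised on the rod. The gripper is open and clear, and I saw no unexpected force.
- **Disagreement:** The two cameras differed by about 2.4 mm on the bore's y position. I went in between them and felt no side contact that mattered.
- **Not measured:** I did not measure the stop's final setting as a number. I also did not re-check the screwdriver, tin and offcut at the end; all travel passed well above them.

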